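Draw the bolt of the dust box and open its clean-out hatch

ROBOT

A 6-joint arm with a two-finger parallel gripper is mounted at the origin on the work surface. World frame = base frame: x ahead of the robot, y to its left, z up, the work surface at z = 0. Lengths are in m, angles in rad, forces in N, time in s.
With the tool pointing down it reaches from about 0.35 to 0.8 m from the base axis. Payload 7.3 kg.
Tool frame: the origin (TCP) lies at the very end of the fingers, on their centre line; the grasp point (between the pads) lies 19 mm behind it (grasp_offset is the z of the grasp point in the tool frame, in m); z points along the fingers, y is the line along which they close (so a half turn about z gives the same grasp; the last joint's range is limited). The gripper opens to 85 mm and grips with 20 to 120 N. Pads are 22 mm wide; open, the fingers measure 114 mm over their backs; the gripper's body (76 mm by 85 mm) begins 54 mm behind the grasp point. The pads swing forward as they close: fully open they stand 13 mm farther back than shut.
Start: joints at [1.122, 0.342, 1.524, -0, 1.275, -0.146], TCP at [0.157, 0.501, 0.231] pointing down, gripper open.
Joint ranges: [-2.53, 2.53], [-0.77, 2.02], [0.04, 2.7], [-1, 4.14], [0.28, 2.66], [-3.11, 3.11]. Speed limits (rad/s): [2.57, 2.57, 3.14, 3.14, 3.14, 3.14].

INTERFACE

Orientations are given as a unit quaternion [x, y, z, w].
In Python, from station import read_state, grab_frame, camera_params, job_done, grasp_offset gives the robot as it stands.
- The arm moves only by the tool carry_out, never from a script. Its argument "rows" is a list of rows, each a list of 3 entries, a list of its own where there are three numbers: the shift along the tool's x, y, z each as a share of 20 cm, from -1 to 1, then the turn about the tool's z as a share of 0.5 rad, from -1 to 1, then the finger opening in mm, from 0 to 85.4. A call has 1 to 12 rows; each row is the pose to reach, as a shift and turn from the pose commanded when the call began, along the tool's axes at that moment; what a row does not reach only later rows make up. A row lasts 1/10 s, in which the tool goes at most 50 mm and 8.59 degrees, less where a joint would pass 70% of its speed; a pose out of reach is approached as far as the arm can. A call with a number of a shift or a turn outside -1 to 1 is refused whole. A call with a gripper value outside its range is refused whole. The fingers move at their own pace and stop on an object; "force" is the grip in N (left out, the last holds). Time passes only in rows, so rows that repeat a pose let the fingers close. It gives the time, the measured TCP pose, the force, the opening and the grip force at its end, in the units of the state.
- read_state(): the state, without advancing time (a new reading comes with each control period).
- grab_frame(name): name is "scene" or "top" or "wrist"; returns (picture, depth): 480x640x3 uint8, red, green, blue; 480x640 float32, m along the optical axis (not along the pixel's ray), 0 where there is no reading.
- camera_params(name): a dict with "camera_matrix" (3x3 intrinsics, pixels), "D" ([k1, k2, p1, p2, k3] as OpenCV has them; the pictures are not rectified), "view" (4x4, takes a point from world to camera coordinates); the wrist camera has in their place "mount" (4x4, takes a point from camera to tool coordinates, whose origin is the TCP and whose axes are the flange's). Camera axes: x right, y down, z forward; pixel columns grow to the right and rows downward; lengths in m; the calibration is good to about 2 mm. A picture is of the moment at which its call begins: read the wrist's pose just before it. camera_params takes no time and is no camera call.
- job_done(): hands the job in; it is judged then, once.
The state is a dict: "clock": time; "q": joint angles; "joint_vel": joint speeds; "effort": joint torques, N m; "position": TCP position; "ee_rot": TCP orientation; "wrist_force": force on the tool from outside, world axes, zero at the start; "torque": the same for the moment, N m; "grip_width": finger opening in m; "gripper_force": force on a finger pad.
Only numpy, scipy, OpenCV 4.12 (cv2) and the standard library are available. Lean on these libraries where they do the work, as an engineer would, in place of code of your own. Each camera call takes 0.05 s, during which the arm holds its last target. There are 200 camera calls.

TASK

Open the clean-out hatch of the dust box so that it can be emptied. Lift the bolt's handle up out of its notch, draw the bolt back to the left until the handle can be laid down again in the notch of the hold-back plate (find that notch by feel; the plate sits differently on each box), and then swing the hatch up until it stands nearly upright, leaving the bolt held back. Leave the tools and parts lying around where they are.

Things in the scene. Friction and masses are not known exactly. Their poses are not given: they have to be found in the camera images.
- dust_box: Grey sheet-steel dust box fixed on the bench, 260 mm deep (x), 440 mm wide (y), 110 mm high. Origin: centre of its underside; x from its front to its back, y to its left as seen from the robot, z up. On its flat top: a steel barrel bolt along the front edge of the left half, an aluminium hatch on the right half, and behind the hatch a round pipe stub 72 mm wide, 50 mm high.
- shut_notch (a point): Point on the bolt rod's axis in front of which the shut notch lies; fixed to the box at x -100, y 55, z 124 mm, same axes. Rod: 16 mm thick, along y; when shut its right end lies in a staple on the hatch and holds the hatch down. It runs in a steel channel, open on top: y 30 to 166 mm, walls 9 to 13 mm before and behind the axis and 20 mm higher than it. The notch is 16 mm wide in the front wall.
- holdback (a point): Middle of the range of the hold-back notch, on the rod's axis; fixed to the box at x -100, y 110, z 124 mm, same axes. The notch itself, 16 mm wide, is cut in a slotted steel plate (77 mm long, as high as the channel's walls, 13 to 17 mm before the axis) screwed on in front of the channel; its centre lies anywhere within 10 mm of this point along y and is not measured.
- knob (a point): Centre of the black ball knob, 22 mm across, on the end of the bolt's handle: a steel bar 10 mm thick standing square off the rod, the ball's centre 52 mm from the rod's axis. Handle laid down: the ball is 22 mm in front of the box's front face and level with the rod's axis, with free space below and beside it. Its axes turn with the handle.
- bolt (a joint): How far the bolt is drawn, in m: 0 = shut, grows as it slides to the box's left (+y); end stop at 0.075. The handle's y in the box frame is 0.055 + this value. It takes about 3 N to slide and stays where it is left. The hatch is free from 0.040 on.
- handle (a joint): Angle of the bolt's handle, in rad: 0 = laid down level to the front, possible only in a notch; 1.57 = straight up. Turns easily (100 g). Off the notches it leans on the channel's walls and stays: 12 degrees back, or 12 (left of y 87 mm: 22) forward. Leaning forward it drops when let go over a notch; only partly over it, it catches on the edge half down (about 0.9) and needs a light press forward and down.
- hatch_bar (a point): Middle of the hatch's round bar handle: a steel bar 12 mm thick, 100 mm long, parallel to the hatch's front edge and 34 mm in front of it (28 mm clear gap), carried by a bar at each end. Hatch shut: at x -164, y -90, z 108 mm of the box, overhanging its front with free space below. 204 mm from the hinge. Its axes turn with the hatch.
- hatch (a joint): Angle of the hatch, in rad: 0 = shut, 1.5 = upright against its stop. Hatch 170 mm deep, 216 mm wide, 4 mm thick, flush with the box's top. Hinge along y at its back edge, x +40, z 108 mm of the box. Stiff hinge: the hatch stays where it is left, and takes about 5 to 8 N at the bar to lift.
- adapter: Bystander: aluminium tube adapter, 52 mm across, 46 mm high, standing on the box's top behind the bolt. Origin: centre of its underside.
- tape: Bystander: roll of amber tape lying flat, 96 mm across, 25 mm high. Origin: centre of its underside.
- hammer: Bystander: hammer with wooden handle lying on the bench, 280 mm long. Origin at its middle, below.
- rasp: Bystander: rasp with wooden handle lying on the bench, 300 mm long, 24 mm high. Origin near its middle, below.
- beaker: Bystander: clear mixing beaker, 110 mm across, 130 mm high, standing. Origin: centre of its underside.
- heat_gun: Bystander: black heat gun lying on its side, 240 mm long, 68 mm high. Origin near its middle, below.
- socket: Bystander: white leg socket standing on the bench, 124 mm across, 214 mm high. Origin: centre of its underside.

How it is judged:
By the outcome, as a careful person would: the job done as asked, in the order asked, and still so for the second after the job is handed in, with the robot touching nothing.
It also fails if it takes over 72 s, if anything falls off the work surface, if the arm or the gripper's body presses on something with over 40 N, if the wrist force passes 120 N, or if a joint passes its speed limit or range.

## Working session

There is one attempt and no reset: what is moved stays moved. The work goes in short steps, Python scripts to look and compute and a tool call to move; the robot and the scene stay as the last step left them, time stands still between calls to the robot, and variables do not carry over. Pictures are saved under pics/ and viewed, at most 10 in all, crops included, and the job is handed in when it is done.

Besides the shell and the picture viewer there is one more tool, called after "Emit:" as a command line: name --argument value ..., lists and objects as JSON in quotes. carry_out: Moves the arm, as the interface text tells. Its arguments: {"type":"object","properties":{"rows":{"type":"array"},"force":{"type":"number"}},"required":["rows"]}

```bash
mkdir -p pics; ls
cat > h.py <<'E'
import numpy as np, cv2
from station import *
from scipy.spatial.transform import Rotation as R
def snap(n,f):
    s=read_state(); p,d=grab_frame(n); cv2.imwrite(f'pics/{f}.png',p[:,:,::-1]); np.savez(f'pics/{f}.npz',d=d,pos=s['position'],rot=s['ee_rot']); return p,d,s
def pix2w(n,f,u,v,win=1):
    z=np.load(f'pics/{f}.npz'); d=z['d']; c=camera_params(n)
    w=d[v-win:v+win+1,u-win:u+win+1]; w=w[w>0]; dd=np.median(w)
    q=cv2.undistortPoints(np.array([[[u,v]]],float),np.array(c['camera_matrix']),np.array(c['D']))[0,0]
    P=np.array([q[0]*dd,q[1]*dd,dd,1])
    if n=='wrist':
        T=np.eye(4);T[:3,:3]=R.from_quat(z['rot']).as_matrix();T[:3,3]=z['pos']; return (T@np.array(c['mount'])@P)[:3]
    return (np.linalg.inv(np.array(c['view']))@P)[:3]
E
python3 - <<'E'
from h import *
for n in('scene','top'): snap(n,n+'0')
s=read_state(); print(s['clock'],s['position'],s['ee_rot'],s['wrist_force'],grasp_offset, R.from_quat(s['ee_rot']).as_matrix().round(3))
E
```

```text
pics
0.1 [0.15636857 0.50079604 0.23068291] [ 1.50805905e-01  9.88563140e-01 -6.75890377e-04 -2.01159259e-04] [ 0.10785086 -0.42296171  0.68147598] -0.0187 [[-0.955  0.298 -0.001]
 [ 0.298  0.955 -0.001]
 [ 0.    -0.001 -1.   ]]
```

View pics/top0.png

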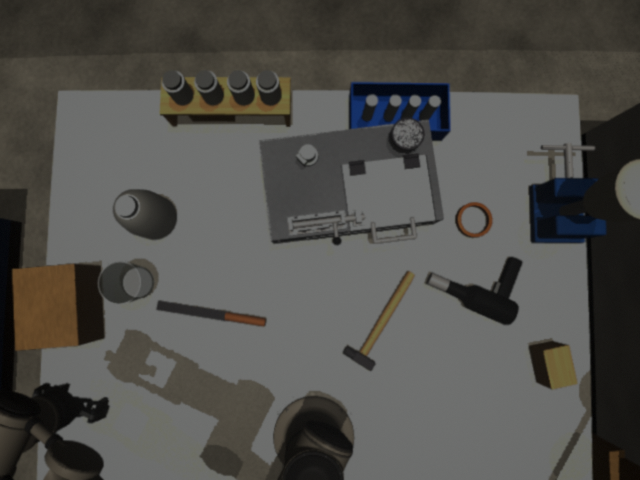

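View pics/scene0.png

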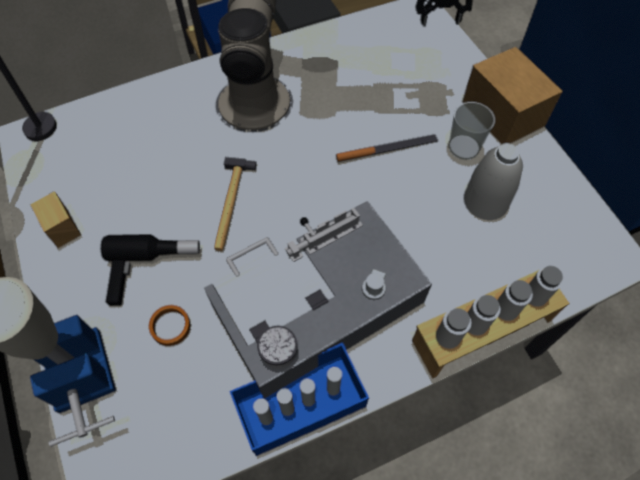

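The top view shows the box with its front-left corner near (273,242), back-left (261,141), back-right (429,121) and front-right (442,220). The knob is at (337,240) and the hatch bar runs from (372,238) to (415,233). I'll fit the box pose from the depth points on its top.

Run:
```python
from h import *
p=cv2.imread('pics/top0.png'); c=p[110:255,250:450]; cv2.imwrite('pics/crop0.png',cv2.resize(np.clip(c*1.6,0,255).astype('uint8'),None,fx=4,fy=4,interpolation=cv2.INTER_CUBIC))
for n,l in(('top',[(274,240),(263,143),(427,124),(440,218),(337,240),(372,237),(393,241),(414,236)]),('scene',[(306,222),(369,206),(429,284),(261,389),(209,288)])):
  for u,v in l: print(n,u,v,pix2w(n,n+'0',u,v).round(4))
c=camera_params('top');z=np.load('pics/top0.npz');d=z['d']
u,v=np.meshgrid(np.arange(250,455),np.arange(110,250)); dd=d[110:250,250:455].ravel()
q=cv2.undistortPoints(np.stack([u.ravel(),v.ravel()],1)[:,None].astype(float),np.array(c['camera_matrix']),np.array(c['D']))[:,0]
P=np.c_[q*dd[:,None],dd,np.ones(len(dd))]@np.linalg.inv(np.array(c['view'])).T; P=P[:,:3]
P=P[dd>0]; m=(P[:,2]>.1)&(P[:,2]<.116)
img=np.zeros((600,600),'uint8') # 2mm grid... x from .3, y from -.4
ij=((P[m][:,:2]-[.3,-.4])/.002).astype(int); 
np.save('pics/P.npy',P)
k=cv2.minAreaRect(P[m][:,:2].astype('float32')*1000);print(k,m.sum(),np.median(P[m][:,2]))
```

```text
top 274 240 [0.5129 0.1047 0.107 ]
top 263 143 [0.7611 0.1374 0.1103]
top 427 124 [ 0.8155 -0.2829  0.1094]
top 440 218 [ 0.5724 -0.3122  0.1085]
top 337 240 [ 0.5122 -0.052   0.1347]
top 372 237 [ 0.5318 -0.1525  0.0058]
top 393 241 [ 0.5132 -0.1933  0.1081]
top 414 236 [ 0.5258 -0.245   0.1137]
scene 306 222 [ 0.5191 -0.0509  0.1349]
scene 369 206 [0.527  0.1102 0.1121]
scene 429 284 [0.7664 0.1407 0.1128]
scene 261 389 [ 0.8248 -0.2866  0.0843]
scene 209 288 [ 0.5737 -0.3113  0.1091]
((680.28759765625, -73.22994995117188), (347.2686462402344, 490.9335632324219), 0.6115304231643677) 15814 0.10924687162481117
```

View pics/crop0.png

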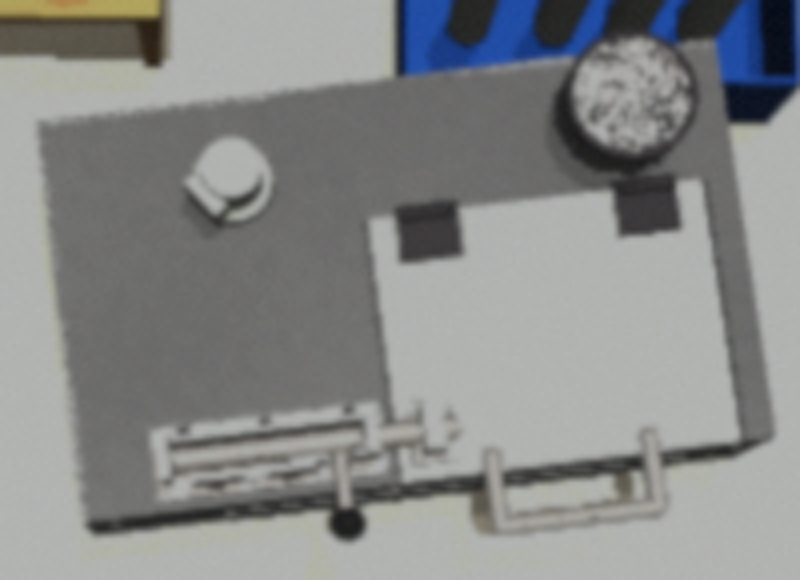

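The enlarged crop shows the box top corners at (88,522), (42,122), (716,38) and (770,437), the knob at (347,523) and the bar's front corners at (500,523) and (660,508). I'll fit a rigid pose by casting rays onto the known heights.

Run:
```python
from h import *
c=camera_params('top');V=np.linalg.inv(np.array(c['view']))
def ray(u,v,z):
    q=cv2.undistortPoints(np.array([[[u,v]]],float),np.array(c['camera_matrix']),np.array(c['D']))[0,0]
    d=V[:3,:3]@[q[0],q[1],1]; o=V[:3,3]; return (o+d*(z-o[2])/d[2])[:2]
cr=lambda a,b:(250+(a+.5)/4-.5,110+(b+.5)/4-.5)
obs=[((88,522),.110,(-.13,.22)),((42,122),.110,(.13,.22)),((716,38),.110,(.13,-.22)),((770,437),.110,(-.13,-.22)),((347,523),.124,(-.152,.055)),((500,525),.108,(-.164,-.040)),((660,510),.108,(-.164,-.140))]
W=np.array([ray(*cr(*o[0]),o[1]) for o in obs]);B=np.array([o[2] for o in obs])
a=W-W.mean(0);b=B-B.mean(0);U,S,Vt=np.linalg.svd(b.T@a);M=Vt.T@np.diag([1,np.linalg.det(Vt.T@U.T)])@U.T
t=W.mean(0)-M@B.mean(0);print('yaw',np.arctan2(M[1,0],M[0,0]),'t',t);print((W-(B@M.T+t)).round(4))
np.savez('box.npz',M=M,t=t)
for n,x in(('knob',(-.152,.055)),('hold',(-.152,.110)),('bar',(-.164,-.09))):print(n,M@x+t)
print('camera z',V[:3,3])
# top points: knob/rod points from depth
P=np.load('pics/P.npy');L=(P[:,:2]-t)@M
k=(abs(L[:,0]+.152)<.02)&(abs(L[:,1]-.055)<.025)&(P[:,2]>.1);print('knobpts',L[k].mean(0),P[k][:,2].max(),k.sum())
k=(abs(L[:,0]+.164)<.012)&(abs(L[:,1]+.09)<.04)&(P[:,2]>.08);print('bar',L[k].mean(0),P[k][:,2].mean(),k.sum())
```

```text
yaw 0.13094310357136657 t [ 0.66965311 -0.08689905]
[[ 0.0002 -0.0038]
 [-0.0012 -0.0033]
 [ 0.0011  0.0008]
 [ 0.0005  0.0049]
 [ 0.0004  0.0013]
 [ 0.0008  0.0007]
 [-0.0018 -0.0006]]
knob [ 0.51177304 -0.05221642]
hold [0.50459174 0.00231274]
bar [ 0.51880831 -0.19754193]
camera z [ 0.41636396 -0.00267476  1.3110361 ]
knobpts [-0.14926604  0.05501342] 0.13797714536860872 78
bar [-0.16410534 -0.08941464] 0.11196740720981244 154
```

Emit:
carry_out --rows '[[[-0.28,-0.235,-0.03],0,60],[[-0.56,-0.47,-0.03],0,60],[[-0.84,-0.705,-0.03],0,60],[[-0.84,-0.705,-0.03],0,60],[[-0.84,-0.705,-0.03],0,60],[[-0.84,-0.705,-0.03],0,60]]'

```text
clock: 0.7
position: [0.2759, 0.3146, 0.2372]
ee_rot: [0.153, 0.988, -0.0, 0.0]
wrist_force: [-0.7, 0.1, 0.2]
grip_width: 0.06
gripper_force: 0.0
```

Emit:
carry_out --rows '[[[-0.28,-0.235,-0.03],0,60],[[-0.56,-0.47,-0.03],0,60],[[-0.84,-0.705,-0.03],0,60],[[-0.84,-0.705,-0.03],0,60],[[-0.84,-0.705,-0.03],0,60]]'

```text
clock: 1.2
position: [0.3948, 0.1298, 0.2432]
ee_rot: [0.152, 0.988, -0.0, 0.0]
wrist_force: [-0.9, 0.5, 1.1]
grip_width: 0.0601
gripper_force: 0.0
```

Emit:
carry_out --rows '[[[-0.28,-0.235,-0.03],-0.2,50],[[-0.56,-0.47,-0.03],-0.5,50],[[-0.84,-0.705,-0.03],-0.866,50],[[-0.84,-0.705,-0.03],-0.866,50],[[-0.84,-0.705,-0.03],-0.866,50],[[-0.84,-0.705,-0.03],-0.866,50]]'

```text
clock: 1.8
position: [0.5133, -0.0548, 0.2483]
ee_rot: [-0.064, 0.998, -0.0, -0.0]
wrist_force: [0.1, 0.7, -0.8]
grip_width: 0.0502
gripper_force: 0.0
```

```bash
cat >> h.py <<'E'
try:
    _b=np.load('box.npz');BM,Bt=_b['M'],_b['t']
except Exception: pass
def w2b(p): return np.r_[BM.T@(np.array(p[:2])-Bt),p[2]]
def b2w(p): return np.r_[BM@np.array(p[:2])+Bt,p[2]]
def share(pb):
    s=read_state(); Rm=R.from_quat(s['ee_rot']).as_matrix(); return (Rm.T@(b2w(pb)-s['position'])/.2).round(3)
E
python3 - <<'E'
from h import *
p,d,s=snap('wrist','w1'); print(w2b(s['position']),s['q'])
print(camera_params('wrist')['mount'])
E
```

```text
[-0.15083952  0.0522393   0.24828478] [-2.54806639e-01  3.12907270e-01  1.51848256e+00 -1.81586685e-04
  1.31052125e+00 -1.95293259e+00]
[[-7.86798078e-04 -9.60489053e-01 -2.78316654e-01  7.07464004e-02]
 [ 9.99999254e-01 -1.01582762e-03  6.78701103e-04  8.99697942e-04]
 [-9.34606725e-04 -2.78315912e-01  9.60489136e-01 -1.43967439e-01]
 [ 0.00000000e+00  0.00000000e+00  0.00000000e+00  1.00000000e+00]]
```

View pics/w1.png

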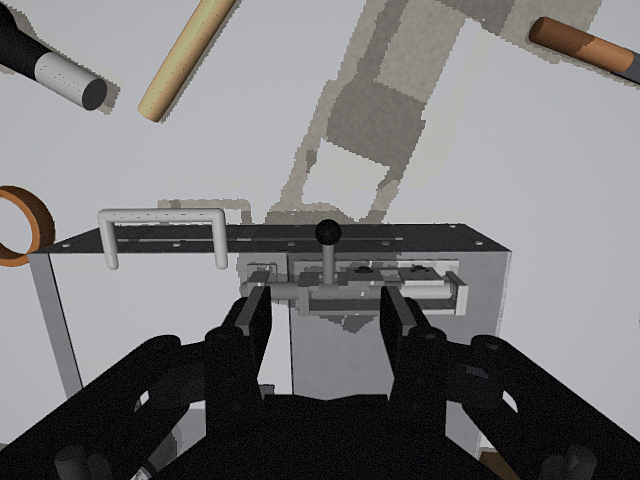

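The wrist view shows the knob at (328,232), the hatch bar from (105,214) to (220,214), and the box front edge at row 225-250. Next I'll check the knob against the fitted box pose.

Run:
```python
from h import *
for n,(u,v) in dict(knob=(328,232),handle=(329,262),barL=(215,214),barmid=(163,214),barR=(110,214),fl=(508,252),wall=(330,289)).items():
    print(n,w2b(pix2w('wrist','w1',u,v)).round(4))
p=cv2.imread('pics/w1.png'); cv2.imwrite('pics/c1.png',cv2.resize(p[200:330,230:490],None,fx=3,fy=3,interpolation=cv2.INTER_CUBIC))
print(share((-.152,.055,.110)))
```

```text
knob [-0.1551  0.0555  0.136 ]
handle [-0.1279  0.0563  0.1303]
barL [-0.1659 -0.04    0.115 ]
barmid [-0.1662 -0.0847  0.1149]
barR [-0.1666 -0.1309  0.1152]
fl [-0.1296  0.2166  0.1113]
wall [-0.1043  0.0571  0.1321]
[0.    0.004 0.692]
```

View pics/c1.png

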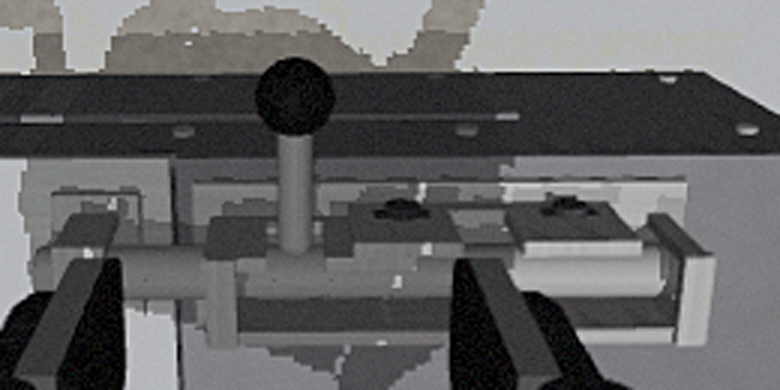

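In the crop, the gap in the slotted plate runs from about 452 to 512. I'll ray-cast that as a hint and start the grasp on the knob.

Emit:
carry_out --rows '[[[0,0.004,0.25],0,50],[[0,0.004,0.5],0,50],[[0,0.004,0.65],0,50],[[0,0.004,0.71],0,40],[[0,0.004,0.71],0,30],[[0,0.004,0.71],0,30]]' --force 25

```text
clock: 2.45
position: [0.5124, -0.0515, 0.1088]
ee_rot: [-0.066, 0.998, -0.0, 0.001]
wrist_force: [0.2, -0.6, -0.1]
grip_width: 0.0298
gripper_force: 0.0
```

Run:
```python
from h import *
c=camera_params('wrist');z=np.load('pics/w1.npz')
T=np.eye(4);T[:3,:3]=R.from_quat(z['rot']).as_matrix();T[:3,3]=z['pos'];T=T@np.array(c['mount'])
for cx,cy in((345,205),(452,210),(512,210),(640,240),(482,210)):
    q=cv2.undistortPoints(np.array([[[230+cx/3,200+cy/3]]],float),np.array(c['camera_matrix']),np.array(c['D']))[0,0]
    d=T[:3,:3]@[q[0],q[1],1];o=T[:3,3];print(cx,w2b(o+d*(.144-o[2])/d[2]).round(4))
s=read_state();print(w2b(s['position']),share((-.152,.055,.105)),s['wrist_force'])
```

```text
345 [-0.1274  0.0688  0.144 ]
452 [-0.1258  0.0972  0.144 ]
512 [-0.1257  0.1131  0.144 ]
640 [-0.1169  0.1481  0.144 ]
482 [-0.1258  0.1052  0.144 ]
[-0.15133563  0.05559929  0.10876401] [ 0.003 -0.003  0.019] [ 0.2224866  -0.56058255 -0.09742354]
```

Emit:
carry_out --rows '[[[0.003,-0.003,0.019],0,18],[[0.003,-0.003,0.019],0,18],[[0.003,-0.003,0.019],0,18],[[0.003,-0.003,0.019],0,18]]' --force 25

```text
clock: 2.85
position: [0.5129, -0.0529, 0.1062]
ee_rot: [-0.065, 0.998, -0.001, 0.003]
wrist_force: [0.3, 1.5, 6.5]
grip_width: 0.0202
gripper_force: 24.2
```

Run:
```python
from h import *
s=read_state();print(w2b(s['position']),s['wrist_force'],s['grip_width'])
t=share
for a in (0.3,.6,.9,1.2,1.5,1.57):
    print(a,t((-.100-.052*np.cos(a),.0555,.105+.052*np.sin(a))))
```

```text
[-0.15092849  0.05418606  0.10618575] [0.28169055 1.45561525 6.48595764] 0.020169666849995865
0.3 [-0.007  0.006 -0.071]
0.6 [-0.041  0.006 -0.141]
0.9 [-0.094  0.006 -0.197]
1.2 [-0.162  0.006 -0.235]
1.5 [-0.238  0.006 -0.252]
1.57 [-0.256  0.006 -0.253]
```

Width is 20.2 mm on a 22 mm ball with an upward force of 6.5 N, so the pads sit a little high. I'll lower 4 mm and regrip.

Emit:
carry_out --rows '[[[0,0,0],0,28],[[0.003,0.003,0.02],0,28],[[0.003,0.003,0.022],0,28],[[0.003,0.003,0.022],0,18],[[0.003,0.003,0.022],0,18],[[0.003,0.003,0.022],0,18]]' --force 25

```text
clock: 3.45
position: [0.5099, -0.0522, 0.099]
ee_rot: [-0.065, 0.998, 0.0, -0.0]
wrist_force: [-2.5, 0.0, 1.2]
grip_width: 0.0203
gripper_force: 24.4
```

Run:
```python
from h import *
s=read_state();p=w2b(s['position']);print(p,s['wrist_force'],s['grip_width'])
for a in (0.3,.6,.9,1.2,1.5,1.57):
    print(a,share(p+[.052*(1-np.cos(a)),0,.052*np.sin(a)]))
```

```text
[-0.15384027  0.05521163  0.09902687] [-2.50188121  0.04357929  1.15092028] 0.020310477877907504
0.3 [-0.012  0.    -0.077]
0.6 [-0.045  0.    -0.147]
0.9 [-0.098  0.    -0.204]
1.2 [-0.166  0.    -0.242]
1.5 [-0.241  0.    -0.259]
1.57 [-0.26  0.   -0.26]
```

Emit:
carry_out --rows '[[[-0.003,0,-0.04],0,18],[[-0.012,0,-0.077],0,18],[[-0.027,0,-0.113],0,18],[[-0.045,0,-0.147],0,18],[[-0.07,0,-0.178],0,18],[[-0.098,0,-0.204],0,18],[[-0.13,0,-0.225],0,18],[[-0.166,0,-0.242],0,18],[[-0.203,0,-0.253],0,18],[[-0.241,0,-0.259],0,18],[[-0.255,0,-0.26],0,18],[[-0.255,0,-0.26],0,18]]'

```text
clock: 4.65
position: [0.5615, -0.0454, 0.1513]
ee_rot: [-0.065, 0.998, 0.0, 0.001]
wrist_force: [-2.2, 1.8, 5.6]
grip_width: 0.0202
gripper_force: 25.3
```

Run:
```python
from h import *
s=read_state();p=w2b(s['position']);print(p,s['wrist_force'],s['grip_width'])
print(share(p+[0,.1,0]),share(p+[-.0,.042,0]))
```

```text
[-0.10178477  0.05527137  0.15133009] [-2.24088842  1.84484265  5.61191639] 0.02015562635459105
[0.  0.5 0. ] [0.   0.21 0.  ]
```

The handle stands upright. Next I draw the bolt left.

Emit:
carry_out --rows '[[[0,0.05,-0.005],0,18],[[0,0.1,-0.005],0,18],[[0,0.15,-0.005],0,18],[[0,0.2,-0.005],0,18],[[0,0.22,-0.005],0,18],[[0,0.22,-0.005],0,18],[[0,0.22,-0.005],0,18]]'

```text
clock: 5.35
position: [0.5545, -0.0009, 0.1515]
ee_rot: [-0.065, 0.998, 0.001, -0.001]
wrist_force: [-0.6, 2.3, -8.3]
grip_width: 0.0202
gripper_force: 24.7
```

Run:
```python
from h import *
s=read_state();p=w2b(s['position']);print(p,s['wrist_force'],s['grip_width'])
for a in (1.4,1.3,1.19,1.1,1.0,.9): print(a,share([-.1015-.052*np.cos(a),p[1],.100+.052*np.sin(a)]))
```

```text
[-0.10296023  0.1002549   0.15151745] [-0.62275138  2.27474257 -8.31770888] 0.02020310733644971
1.4 [ 0.037 -0.     0.001]
1.3 [ 0.062 -0.     0.007]
1.19 [ 0.089 -0.     0.016]
1.1 [ 0.111 -0.     0.026]
1.0 [ 0.133 -0.     0.039]
0.9 [ 0.154 -0.     0.054]
```

By eye the notch centre is near y = 105 mm, so I'll move there and feel by leaning forward gently.

Emit:
carry_out --rows '[[[0,0.024,0],0,18],[[0.018,0.024,0.002],0,18],[[0.037,0.024,0.004],0,18],[[0.062,0.024,0.009],0,18],[[0.089,0.024,0.018],0,18],[[0.1,0.024,0.023],0,18],[[0.1,0.024,0.023],0,18]]'

```text
clock: 6.05
position: [0.5349, 0.0001, 0.1484]
ee_rot: [-0.065, 0.998, -0.0, 0.001]
wrist_force: [2.3, 1.6, -2.4]
grip_width: 0.0204
gripper_force: 25.3
```

```bash
cat >> h.py <<'E'
def st(ang=()):
    s=read_state();p=w2b(s['position']);f=np.r_[BM.T@np.array(s['wrist_force'][:2]),s['wrist_force'][2]]
    print(p.round(4),'f',f.round(1),'w',round(s['grip_width'],4),'ang',round(np.arctan2(p[2]-.1,-.1015-p[0]),3),'t',s['clock'])
    for a in ang: print(a,share([-.1015-.052*np.cos(a),p[1],.100+.052*np.sin(a)]))
E
python3 -c "
from h import *
st((1.1,1.0,.9,.8,.6,.4,.2,0))"
```

```text
[-0.1223  0.1039  0.1484] f [ 2.5  1.3 -2.4] w 0.0204 ang 1.166 t 6.05
1.1 [ 0.014 -0.     0.01 ]
1.0 [ 0.037 -0.     0.023]
0.9 [ 0.058 -0.     0.038]
0.8 [ 0.077 -0.     0.055]
0.6 [ 0.111 -0.     0.095]
0.4 [ 0.136 -0.     0.141]
0.2 [ 0.151 -0.     0.19 ]
0 [ 0.157 -0.     0.242]
```

Emit:
carry_out --rows '[[[0.007,0,0.005],0,18],[[0.014,0,0.01],0,18],[[0.025,0,0.016],0,18],[[0.025,0,0.016],0,18]]'

```text
clock: 6.45
position: [0.5291, -0.0006, 0.1445]
ee_rot: [-0.065, 0.998, -0.0, -0.0]
wrist_force: [-2.5, 1.5, 4.2]
grip_width: 0.02
gripper_force: 25.7
```

```bash
python3 -c "
from h import *
st((1.1,1.0,.9,.8,.6,.4,.2,0))"
```

```text
[-0.128   0.1039  0.1445] f [-2.3  1.8  4.2] w 0.02 ang 1.033 t 6.45
1.1 [-0.015  0.    -0.009]
1.0 [ 0.008 -0.     0.004]
0.9 [ 0.029 -0.     0.019]
0.8 [ 0.048 -0.     0.036]
0.6 [ 0.082 -0.     0.076]
0.4 [ 0.107 -0.     0.121]
0.2 [ 0.122 -0.     0.171]
0 [ 0.127 -0.     0.223]
```

Emit:
carry_out --rows '[[[0.015,0,0.008],0,18],[[0.029,0,0.019],0,18],[[0.042,0,0.03],0,18],[[0.042,0,0.03],0,18]]'

```text
clock: 6.85
position: [0.5208, -0.0017, 0.1377]
ee_rot: [-0.065, 0.998, 0.0, -0.0]
wrist_force: [0.9, 1.3, 0.6]
grip_width: 0.0202
gripper_force: 25.6
```

```bash
python3 -c "
from h import *
st((.8,.7,.6,.5,.4,.3,.2,.1,0))"
```

```text
[-0.1365  0.1039  0.1377] f [1.  1.2 0.6] w 0.0202 ang 0.823 t 6.85
0.8 [ 0.006 -0.     0.002]
0.7 [ 0.024 -0.     0.021]
0.6 [ 0.04  -0.     0.042]
0.5 [ 0.053 -0.     0.064]
0.4 [ 0.065 -0.     0.087]
0.3 [ 0.073 -0.     0.112]
0.2 [ 0.08  -0.     0.137]
0.1 [ 0.084 -0.     0.163]
0 [ 0.085 -0.     0.189]
```

No resistance past 0.9, so the handle is in the notch. I'll lay it down.

Emit:
carry_out --rows '[[[0.015,0,0.011],0,18],[[0.024,0,0.021],0,18],[[0.04,0,0.042],0,18],[[0.053,0,0.064],0,18],[[0.053,0,0.064],0,18]]'

```text
clock: 7.35
position: [0.5101, -0.0031, 0.1248]
ee_rot: [-0.065, 0.998, 0.0, -0.001]
wrist_force: [0.6, 0.6, -0.2]
grip_width: 0.02
gripper_force: 25.5
```

```bash
python3 -c "
from h import *
st((.5,.4,.3,.2,.1,0))"
```

```text
[-0.1473  0.1039  0.1248] f [ 0.6  0.5 -0.2] w 0.02 ang 0.496 t 7.35
0.5 [-0.001  0.    -0.001]
0.4 [ 0.011 -0.     0.023]
0.3 [ 0.02  -0.     0.047]
0.2 [ 0.026 -0.     0.072]
0.1 [ 0.03  -0.     0.098]
0 [ 0.031 -0.     0.124]
```

Emit:
carry_out --rows '[[[0.011,0,0.023],0,18],[[0.02,0,0.047],0,18],[[0.026,0,0.072],0,18],[[0.03,0,0.098],0,18],[[0.031,0,0.118],0,18],[[0.031,0,0.118],0,18]]'

```text
clock: 7.95
position: [0.5044, -0.0038, 0.1014]
ee_rot: [-0.065, 0.998, 0.0, -0.0]
wrist_force: [-0.5, -0.3, 0.5]
grip_width: 0.0204
gripper_force: 25.8
```

```bash
python3 -c "
from h import *
st()"
```

```text
[-0.153   0.1039  0.1014] f [-0.5 -0.3  0.5] w 0.0204 ang 0.028 t 7.95
```

The handle is down and the force is near zero. I'll release, rise, and look.

Emit:
carry_out --rows '[[[0,0,0],0,45],[[0,0,0],0,45],[[0,0,0],0,45],[[0,0,-0.2],0,45],[[0,0,-0.45],0,45],[[0,0,-0.7],0,60],[[0,0,-0.75],0,60],[[0,0,-0.75],0,60]]'

```text
clock: 8.75
position: [0.5055, -0.0039, 0.2539]
ee_rot: [-0.065, 0.998, -0.001, 0.002]
wrist_force: [0.1, -0.3, -0.5]
grip_width: 0.0601
gripper_force: 0.0
```

```bash
python3 -c "
from h import *
st()
snap('wrist','w2')
p=cv2.imread('pics/w2.png'); cv2.imwrite('pics/c2.png',cv2.resize(p[200:330,150:410],None,fx=3,fy=3,interpolation=cv2.INTER_CUBIC))
print(share((-.164,-.09,.25)))"
```

```text
[-0.1519  0.1037  0.2539] f [ 0.1 -0.3 -0.5] w 0.0601 ang 1.254 t 8.75
[ 0.055 -0.97   0.009]
```

View pics/c2.png

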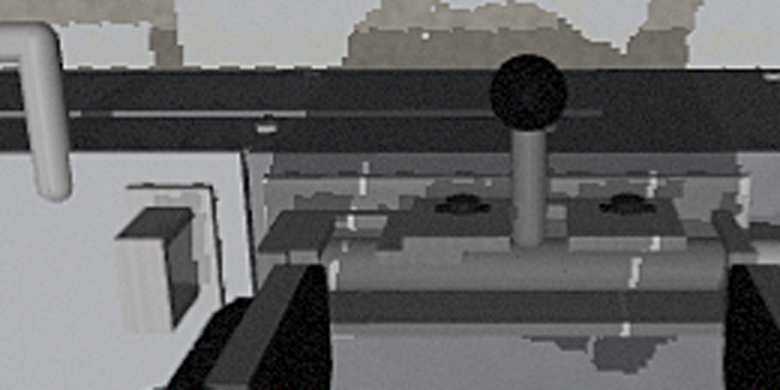

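The handle lies flat in the hold-back notch with the ball at (528,92), and the rod end is clear of the staple at (160,265). Now to the hatch bar, turning the tool 90°.

Emit:
carry_out --rows '[[[0.02,-0.25,0],0.2,60],[[0.04,-0.5,0],0.4,60],[[0.055,-0.75,0],0.6,60],[[0.055,-0.97,0],0.8,60],[[0.055,-0.97,0],1,40],[[0.055,-0.97,0],1,26]]'

```text
clock: 9.4
position: [0.5178, -0.1984, 0.2489]
ee_rot: [0.185, 0.983, 0.001, -0.002]
wrist_force: [0.4, 0.7, -0.5]
grip_width: 0.0318
gripper_force: 0.0
```

Emit:
carry_out --rows '[[[0,0,0],0.3,26],[[0,0,0],0.6,26],[[0,0,0],0.9,26],[[0,0,0],1,26]]'

```text
clock: 9.8
position: [0.5184, -0.196, 0.2503]
ee_rot: [0.421, 0.907, 0.0, -0.002]
wrist_force: [0.9, -0.1, 0.2]
grip_width: 0.0258
gripper_force: 0.0
```

Emit:
carry_out --rows '[[[0,0,0],0.3,26],[[0,0,0],0.6,26],[[0,0,0],0.9,26],[[0,0,0],1,26],[[0,0,0],1,26]]'

```text
clock: 10.3
position: [0.5184, -0.1962, 0.2505]
ee_rot: [0.631, 0.776, -0.0, -0.001]
wrist_force: [0.8, -0.1, 0.2]
grip_width: 0.0261
gripper_force: 0.0
```

```bash
python3 -c "
from h import *
st(); s=read_state(); Rm=R.from_quat(s['ee_rot']).as_matrix(); v=np.r_[BM.T@Rm[:2,0]];print('tool x in box',v, 'turn left share',  np.arctan2(v[0],v[1])/.5, s['q'])
print(share((-.164,-.09,.20)))"
```

```text
[-0.1642 -0.0886  0.2505] f [ 0.8 -0.2  0.2] w 0.0261 ang 1.176 t 10.3
tool x in box [-0.07365591  0.99728169] turn left share -0.1474456448477253 [-5.00137780e-01  3.83958424e-01  1.40694877e+00  2.41418566e-04
  1.35351224e+00 -7.04858095e-01]
[-0.008  0.001  0.252]
```

Emit:
carry_out --rows '[[[-0.008,0,0.2],0.15,26],[[-0.008,0,0.4],0.15,26],[[-0.008,0,0.5],0.15,26],[[-0.008,0,0.5],0.15,26]]'

```text
clock: 10.7
position: [0.5171, -0.1973, 0.1481]
ee_rot: [0.66, 0.751, -0.001, -0.004]
wrist_force: [0.2, -0.9, 0.5]
grip_width: 0.0258
gripper_force: 0.0
```

```bash
python3 -c "
from h import *
st(); snap('wrist','w3'); print(share((-.164,-.09,.092)))"
```

```text
[-0.1657 -0.0895  0.1481] f [ 0.1 -0.9  0.5] w 0.0258 ang 0.643 t 10.7
[0.002 0.003 0.292]
```

View pics/w3.png

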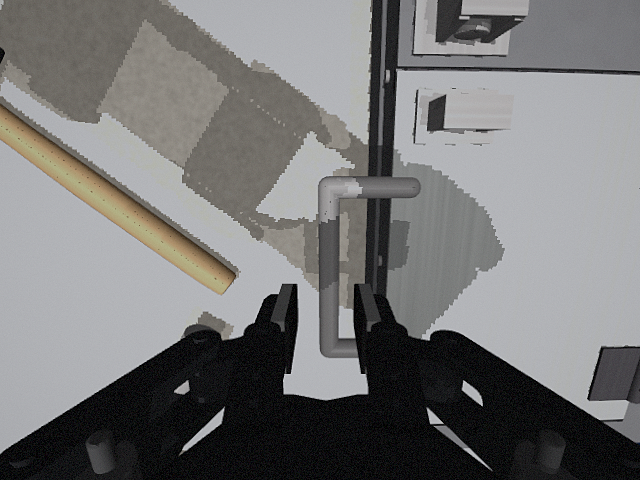

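The bar runs at column 329, between the fingers at 296 and 357, so it is centred. I'll descend and grip.

Emit:
carry_out --rows '[[[0.002,0.003,0.1],0,26],[[0.002,0.003,0.2],0,26],[[0.002,0.003,0.28],0,26],[[0.002,0.003,0.28],0,26],[[0.002,0.003,0.28],0,8],[[0.002,0.003,0.28],0,8],[[0.002,0.003,0.28],0,8],[[0.002,0.003,0.28],0,8]]' --force 40

```text
clock: 11.55
position: [0.519, -0.1989, 0.0973]
ee_rot: [0.661, 0.751, -0.001, -0.0]
wrist_force: [-5.5, -0.3, -1.1]
grip_width: 0.0102
gripper_force: 39.1
```

```bash
cat >> h.py <<'E'
def arc(p0,angs,a0=0.):
    for a in angs: print(a,share(p0+np.array([.204*(np.cos(a0)-np.cos(a)),0,.204*(np.sin(a)-np.sin(a0))])))
E
python3 -c "
from h import *
st(); p=w2b(read_state()['position']); np.save('p0.npy',p)
arc(p,(.05,.1,.15,.2,.25,.3,.35,.4,.45,.5))"
```

```text
[-0.164  -0.0914  0.0973] f [-5.5  0.4 -1.1] w 0.0102 ang -0.044 t 11.55
0.05 [-0.     0.001 -0.051]
0.1 [-0.     0.005 -0.102]
0.15 [-0.     0.011 -0.152]
0.2 [-0.     0.02  -0.203]
0.25 [ 0.     0.031 -0.252]
0.3 [ 0.     0.045 -0.301]
0.35 [ 0.     0.061 -0.35 ]
0.4 [ 0.     0.08  -0.397]
0.45 [ 0.     0.101 -0.444]
0.5 [ 0.     0.124 -0.489]
```

The pads grip 8 mm nearer the tips than intended, so I'll lower 6 mm and regrip.

Emit:
carry_out --rows '[[[0,0,0],0,26],[[0,0,0],0,26],[[0,0,0.03],0,26],[[0,0,0.03],0,26],[[0,0,0.03],0,8],[[0,0,0.03],0,8],[[0,0,0.03],0,8],[[0,0,0.03],0,8]]' --force 40

```text
clock: 12.35
position: [0.519, -0.1986, 0.0898]
ee_rot: [0.661, 0.75, -0.0, -0.001]
wrist_force: [-5.0, -1.4, 2.8]
grip_width: 0.0107
gripper_force: 39.1
```

```bash
python3 -c "
from h import *
st(); p=w2b(read_state()['position']); np.save('p0.npy',p)
arc(p,(.05,.5))"
```

```text
[-0.164  -0.0911  0.0898] f [-5.1 -0.7  2.8] w 0.0107 ang -0.162 t 12.35
0.05 [ 0.     0.001 -0.051]
0.5 [ 0.001  0.124 -0.489]
```

Emit:
carry_out --rows '[[[0,0.001,-0.05],0,8],[[0,0.005,-0.1],0,8],[[0,0.011,-0.152],0,8],[[0,0.02,-0.203],0,8],[[0,0.031,-0.252],0,8],[[0,0.045,-0.3],0,8],[[0,0.061,-0.35],0,8],[[0,0.08,-0.397],0,8],[[0,0.101,-0.444],0,8],[[0,0.124,-0.489],0,8]]'

```text
clock: 13.35
position: [0.5426, -0.1954, 0.1884]
ee_rot: [0.661, 0.75, -0.001, -0.002]
wrist_force: [-8.4, -2.5, -2.2]
grip_width: 0.0102
gripper_force: 38.9
```

```bash
python3 -c "
from h import *
st(); p=np.load('p0.npy')
arc(p,np.arange(.5,1.01,.05).round(2))"
```

```text
[-0.1401 -0.091   0.1884] f [-8.6 -1.4 -2.2] w 0.0102 ang 1.159 t 13.35
0.5 [-0.     0.006  0.004]
0.55 [-0.     0.031 -0.04 ]
0.6 [-0.     0.058 -0.083]
0.65 [ 0.     0.088 -0.125]
0.7 [ 0.     0.12  -0.164]
0.75 [ 0.001  0.153 -0.203]
0.8 [ 0.001  0.189 -0.239]
0.85 [ 0.001  0.226 -0.274]
0.9 [ 0.001  0.265 -0.307]
0.95 [ 0.001  0.306 -0.338]
1.0 [ 0.002  0.348 -0.367]
```

Emit:
carry_out --rows '[[[0,0.026,-0.044],0,8],[[0,0.053,-0.087],0,8],[[0,0.083,-0.128],0,8],[[0,0.115,-0.168],0,8],[[0,0.148,-0.206],0,8],[[0,0.184,-0.243],0,8],[[0,0.221,-0.278],0,8],[[0,0.26,-0.311],0,8],[[0,0.301,-0.342],0,8],[[0,0.343,-0.37],0,8]]'

```text
clock: 14.35
position: [0.6101, -0.1865, 0.2656]
ee_rot: [0.661, 0.75, -0.001, -0.001]
wrist_force: [-15.5, 1.4, 11.9]
grip_width: 0.0106
gripper_force: 39.0
```

```bash
python3 -c "
from h import *
st(); p=np.load('p0.npy')
arc(p,np.arange(1.,1.51,.05).round(2))"
```

```text
[-0.072  -0.091   0.2656] f [-15.2   3.4  11.9] w 0.0106 ang 1.747 t 14.35
1.0 [-0.     0.009  0.021]
1.05 [-0.     0.053 -0.006]
1.1 [ 0.     0.097 -0.03 ]
1.15 [ 0.     0.143 -0.052]
1.2 [ 0.001  0.19  -0.072]
1.25 [ 0.001  0.238 -0.09 ]
1.3 [ 0.001  0.287 -0.105]
1.35 [ 0.001  0.336 -0.117]
1.4 [ 0.002  0.386 -0.127]
1.45 [ 0.002  0.437 -0.135]
1.5 [ 0.002  0.488 -0.14 ]
```

The wrist force is mostly radial because the bar rolled about 5 mm in the pads. I'll ease the grip, raise the path to match, and carry on.

Emit:
carry_out --rows '[[[0,0,-0.015],0,8],[[0,0.049,-0.045],0,8],[[0,0.093,-0.071],0,8],[[0,0.139,-0.094],0,8],[[0,0.186,-0.115],0,8],[[0,0.234,-0.134],0,8],[[0,0.283,-0.149],0,8],[[0,0.283,-0.149],0,8]]' --force 20

```text
clock: 15.15
position: [0.6695, -0.1787, 0.294]
ee_rot: [0.661, 0.751, 0.001, 0.001]
wrist_force: [-2.0, 2.4, 6.0]
grip_width: 0.0104
gripper_force: 37.0
```

```bash
python3 -c "
from h import *
st(); p=np.load('p0.npy')+[0,0,.006]
arc(p,np.arange(1.3,1.51,.05).round(2))"
```

```text
[-0.0121 -0.0909  0.294 ] f [-1.7  2.6  6. ] w 0.0104 ang 2.003 t 15.15
1.3 [-0.001 -0.012  0.008]
1.35 [-0.001  0.037 -0.004]
1.4 [-0.     0.087 -0.014]
1.45 [-0.     0.138 -0.021]
1.5 [-0.     0.189 -0.026]
```

Emit:
carry_out --rows '[[[0,0.04,-0.012],0,8],[[0,0.08,-0.02],0,8],[[0,0.11,-0.024],0,8],[[0,0.135,-0.028],0,8],[[0,0.135,-0.028],0,8]]'

```text
clock: 15.65
position: [0.6955, -0.1752, 0.2996]
ee_rot: [0.661, 0.751, 0.001, 0.001]
wrist_force: [-2.8, 3.2, 6.0]
grip_width: 0.0102
gripper_force: 36.6
```

```bash
python3 -c "
from h import *
st()"
```

```text
[ 0.0141 -0.0909  0.2996] f [-2.4  3.5  6. ] w 0.0102 ang 2.096 t 15.65
```

The estimated angle is about 1.44 rad. I'll release and withdraw upward, then back.

Emit:
carry_out --rows '[[[0,0,0],0,36],[[0,0,0],0,36],[[0,0,0],0,36],[[0,0,-0.1],0,36],[[0,0,-0.25],0,36],[[0,0,-0.35],0,36],[[0,-0.25,-0.35],0,36],[[0,-0.5,-0.35],0,36],[[0,-0.75,-0.35],0,36],[[0,-1,-0.35],0,36],[[0,-1,-0.35],0,36]]'

```text
clock: 16.75
position: [0.4921, -0.2014, 0.3676]
ee_rot: [0.662, 0.749, -0.0, -0.001]
wrist_force: [0.4, 0.2, 0.4]
grip_width: 0.036
gripper_force: 0.0
```

```bash
python3 -c "
from h import *
st(); p,d,s=snap('scene','s9'); cv2.imwrite('pics/s9c.png',cv2.resize(cv2.imread('pics/s9.png')[100:400,150:470],None,fx=2,fy=2,interpolation=cv2.INTER_CUBIC))"
```

```text
[-0.191  -0.0903  0.3676] f [0.4 0.2 0.4] w 0.036 ang 1.248 t 16.75
```

View pics/s9c.png

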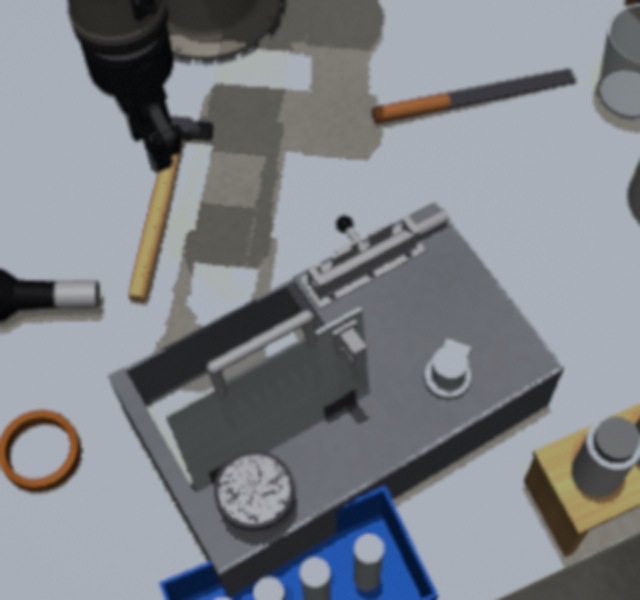

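The hatch stands open with its bar from (215,365) to (308,322). The handle is laid down at (345,223), the bolt is held back, and the gripper is clear. I'll check the bar's height and hand in.

```bash
python3 -c "
from h import *
for c in ((260,343),(345,223)): 
    p=w2b(pix2w('scene','s9',150+c[0]//2,100+c[1]//2)); print(p, np.arctan2(p[2]-.108,.04-p[0]))
p=w2b(pix2w('scene','s9',280,271))
if p[2]>.29: print(job_done())"
```

```text
[ 0.01551017 -0.09150916  0.3157211 ] 1.453440406027893
[-0.14997831  0.10221317  0.13631454] 0.14795182848493096
the job is handed in; nothing more can be done
None
```

The job is handed in: the bolt is drawn back with its handle laid down in the hold-back notch (found at about y 104 mm). The hatch was measured standing at about 1.45 rad, and the gripper is clear of everything after 16.8 s on the robot's clock.

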